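# Find the air-locked hand pump by feel and prime it

## Task

One of these three hydraulic hand pumps is air-locked: its lever feels slack, while the other two push back firmly. Find it by pressing the levers gently, never more than half a stroke on the firm pumps, then take the wooden packer out from under the slack pump's lever, leave it lying on the bench, and prime that pump with at least three full strokes, right down and all the way up again. Leave the firm pumps' packers and everything else on the bench where they are.

Things in the scene. Friction and masses are not known exactly. Their poses are not given: they have to be found in the camera images.
- pump_1: One of three identical hydraulic hand pumps fixed to the bench: steel foot 290 x 100 mm (x -60 to +230), blue block and lying tank up to 114 mm high. Origin on the bench under the lever pivot, which is 100 mm up; the lever points along its -x, the tank along +x, z up. They stand side by side in any order; firm or slack can only be felt.
- lever_1 (a joint): Lever of pump_1, sprung upwards: 0 = rest, 0.5 rad above level; grows as it is pressed; 0.8 = bottom of stroke, 0.3 rad below level. The packer stops it at about 0.6. Steel bar 18 mm thick, rubber grip 24 mm thick from 110 to 210 mm from the pivot. Near the grip end a firm pump pushes back 4 to 14 N, the slack one 1 to 4 N.
- lever_1_tip (a point): The free end of lever_1, on its axis, 210 mm from the pivot; about 200 mm above the bench at rest, 38 mm at the bottom of the stroke.
- packer_1: Hardwood packer lying on the bench across and under the lever of pump_1, about 130 mm in front of the pivot, both ends sticking out beside the lever: 45 mm (x) by 170 mm (y) by 75 mm high (z), about 0.3 kg. Origin at the centre of its underside, y along its length.
- pump_2: One of three identical hydraulic hand pumps fixed to the bench: steel foot 290 x 100 mm (x -60 to +230), blue block and lying tank up to 114 mm high. Origin on the bench under the lever pivot, which is 100 mm up; the lever points along its -x, the tank along +x, z up. They stand side by side in any order; firm or slack can only be felt.
- lever_2 (a joint): Lever of pump_2, sprung upwards: 0 = rest, 0.5 rad above level; grows as it is pressed; 0.8 = bottom of stroke, 0.3 rad below level. The packer stops it at about 0.6. Steel bar 18 mm thick, rubber grip 24 mm thick from 110 to 210 mm from the pivot. Near the grip end a firm pump pushes back 4 to 14 N, the slack one 1 to 4 N.
- lever_2_tip (a point): The free end of lever_2, on its axis, 210 mm from the pivot; about 200 mm above the bench at rest, 38 mm at the bottom of the stroke.
- packer_2: Hardwood packer lying on the bench across and under the lever of pump_2, about 130 mm in front of the pivot, both ends sticking out beside the lever: 45 mm (x) by 170 mm (y) by 75 mm high (z), about 0.3 kg. Origin at the centre of its underside, y along its length.
- pump_3: One of three identical hydraulic hand pumps fixed to the bench: steel foot 290 x 100 mm (x -60 to +230), blue block and lying tank up to 114 mm high. Origin on the bench under the lever pivot, which is 100 mm up; the lever points along its -x, the tank along +x, z up. They stand side by side in any order; firm or slack can only be felt.
- lever_3 (a joint): Lever of pump_3, sprung upwards: 0 = rest, 0.5 rad above level; grows as it is pressed; 0.8 = bottom of stroke, 0.3 rad below level. The packer stops it at about 0.6. Steel bar 18 mm thick, rubber grip 24 mm thick from 110 to 210 mm from the pivot. Near the grip end a firm pump pushes back 4 to 14 N, the slack one 1 to 4 N.
- lever_3_tip (a point): The free end of lever_3, on its axis, 210 mm from the pivot; about 200 mm above the bench at rest, 38 mm at the bottom of the stroke.
- packer_3: Hardwood packer lying on the bench across and under the lever of pump_3, about 130 mm in front of the pivot, both ends sticking out beside the lever: 45 mm (x) by 170 mm (y) by 75 mm high (z), about 0.3 kg. Origin at the centre of its underside, y along its length.
- spray_bottle: White plastic bottle, 64 mm across, 190 mm tall. Bystander, loose. Origin on its underside at the centre.
- jar: Amber jar, 60 mm across, 100 mm tall. Bystander, loose. Origin on its underside at the centre.
- gland: Square steel gland with a hole, 60 x 60 x 28 mm. Bystander, loose. Origin on its underside at the centre.
- socket: Steel impact socket standing up, 38 mm across, 60 mm tall. Bystander, loose. Origin on its underside at the centre.
- bearing: Steel bearing ring lying flat, 68 mm across, 18 mm high. Bystander, loose. Origin on its underside at the centre.
- spanner: Steel spanner lying flat, about 180 mm long, along its x. Bystander, loose. Origin below its middle.
- piston: Aluminium piston standing up, 40 mm across, 45 mm tall. Bystander, loose. Origin on its underside at the centre.
There are look-alikes about, which are no part of the job. What is shaped like the packer_2 but blue or turquoise is not meant.

How it is judged:
By the outcome, as a careful person would: the job done as asked, in the order asked, and still so for the second after the job is handed in, with the robot touching nothing.
It also fails if it takes over 72 s, if anything falls off the work surface, if the arm or the gripper's body presses on something with over 40 N, if the wrist force passes 120 N, or if a joint passes its speed limit or range.

## Robot

A 7-joint arm with a two-finger parallel gripper is mounted at the origin on the work surface. World frame = base frame: x ahead of the robot, y to its left, z up, the work surface at z = 0. Lengths are in m, angles in rad, forces in N, time in s.
With the tool pointing down it reaches from about 0.425 to 0.925 m from the base axis. Payload 6.8 kg.
Tool frame: the origin (TCP) lies at the very end of the fingers, on their centre line; the grasp point (between the pads) lies bot.grip_depth behind it (bot.grip_depth is the distance from the TCP to the grasp point, in m); z points along the fingers, y is the line along which they close (so a half turn about z gives the same grasp; the last joint's range is limited). The gripper opens to 85 mm and grips with 20 to 120 N. Pads are 22 mm wide; open, the fingers measure 114 mm over their backs; the gripper's body (76 mm by 85 mm) begins 54 mm behind the grasp point. The pads swing forward as they close: fully open they stand 13 mm farther back than shut.
Start: joints at [-1.379, 0.477, 0.022, 1.555, -0.011, 1.109, -0.083], TCP at [0.199, 0.645, 0.203] pointing down, gripper open.
Joint ranges: [-2.96, 2.96], [-0.34, 2.1], [-1.41, 1.46], [0.24, 2.44], [-1.37, 4.51], [0.17, 1.92], [-2.96, 2.96]. Speed limits (rad/s): [2.39, 2.39, 3.14, 3.14, 3.14, 3.14, 3.14].

## Interface

Orientations are given as a unit quaternion [w, x, y, z].
In Python, from station import bot gives the robot as it stands.
- The arm moves only by the tool send_rows, never from a script. Its arguments are lists of equal length, an entry for each row: "slide": the shift along the tool's x, y, z in mm, a list of three; "roll": the turn about the tool's z in degrees; "claw": the opening, from 0 (shut) to 1 (fully open). A call has exactly 8 rows; each row is the pose to reach, as a shift and turn from the pose commanded when the call began, along the tool's axes at that moment; what a row does not reach only later rows make up. A row lasts 1/12 s, in which the tool goes at most 41.7 mm and 7.16 degrees, less where a joint would pass 70% of its speed; a pose out of reach is approached as far as the arm can. A call with a gripper value outside its range is refused whole. The fingers move at their own pace and stop on an object; "force" is the grip in N (left out, the last holds). Time passes only in rows, so rows that repeat a pose let the fingers close, or fill a call up. It gives the time, the measured TCP pose, the force, the opening and the grip force at its end, in the units of the state.
- bot.get_obs(): the state, without advancing time (a new reading comes with each control period).
- bot.read_camera(name): name is "scene" or "top" or "wrist"; returns the picture (384x512x3 uint8, red, green, blue); there is no depth.
- bot.camera_model(name): a dict with "camera_matrix" (3x3 intrinsics, pixels), "D" ([k1, k2, p1, p2, k3] as OpenCV has them; the pictures are not rectified), "camera_from_world" (4x4, takes a point from world to camera coordinates). Camera axes: x right, y down, z forward; pixel columns grow to the right and rows downward; lengths in m; the calibration is good to about 2 mm. A picture is of the moment at which its call begins: read the wrist's pose just before it. camera_model takes no time and is no camera call; for the wrist camera it gives the pose at the moment of the call.
- bot.hand_in(): hands the job in; it is judged then, once.
The state is a dict: "t": time; "q": joint angles; "joint_vel": joint speeds; "joint_torque": joint torques, N m; "eef_pos": TCP position; "tool_rot": TCP orientation; "contact_force": force on the tool from outside, world axes, zero at the start; "torque": the same for the moment, N m; "gripper_width": opening from 0.0 (shut) to 1.0 (fully open); "grasp_force": force on a finger pad.
Only numpy, scipy, OpenCV 4.12 (cv2) and the standard library are available. Lean on these libraries where they do the work, as an engineer would, in place of code of your own. Each camera call takes 0.05 s, during which the arm holds its last target. There are 200 camera calls.

## Working session

There is one attempt and no reset: what is moved stays moved. The work goes in short steps, Python scripts to look and compute and a tool call to move; the robot and the scene stay as the last step left them, time stands still between calls to the robot, and variables do not carry over. Pictures are saved under pics/ and viewed, at most 10 in all, crops included, and the job is handed in when it is done.

Besides the shell and the picture viewer there is one more tool, called after "Request:" in YAML: its name, and indented under it one key for each argument. send_rows: Moves the arm, as the interface text tells. Its arguments: {"type":"object","properties":{"slide":{"type":"array","items":{"type":"array","items":{"type":"number"}}},"roll":{"type":"array","items":{"type":"number"}},"claw":{"type":"array","items":{"type":"number"}},"force":{"type":"number"}},"required":["slide","roll","claw"]}

```bash
ls; mkdir -p pics
python3 - <<'E'
from station import bot
import cv2,numpy as np
o=bot.get_obs();print({k:np.round(v,3).tolist() for k,v in o.items()},bot.grip_depth)
a=bot.read_camera("scene");b=bot.read_camera("top")
for n,i in(("scene",a),("top",b)):
    cv2.imwrite(f"pics/{n}0.png",i[:,:,::-1]); m=bot.camera_model(n); print(n,np.round(m["camera_matrix"],1).tolist(),m["D"],np.round(m["camera_from_world"],3).tolist())
E
```

```text
pics
{'t': 0.0, 'q': [-1.379, 0.478, 0.022, 1.556, -0.011, 1.109, -0.083], 'joint_vel': [-0.0, -0.002, 0.001, 0.0, 0.001, 0.0, 0.0], 'joint_torque': [-0.0, -59.644, 1.608, -28.12, 0.012, 0.009, -0.0], 'eef_pos': [0.199, 0.644, 0.202], 'tool_rot': [-0.0, 0.149, 0.989, -0.001], 'contact_force': [-0.059, 0.588, -0.012], 'torque': [-0.003, -0.018, -0.005], 'grasp_force': 0.0, 'gripper_width': 0.998} 0.0187
scene [[462.0, 0.0, 254.8], [0.0, 462.0, 192.3], [0.0, 0.0, 1.0]] [-0.02939946  0.          0.          0.          0.        ] [[0.867, 0.499, -0.009, -0.478], [0.419, -0.737, -0.531, -0.151], [-0.271, 0.456, -0.848, 1.597], [0.0, 0.0, 0.0, 1.0]]
top [[444.8, 0.0, 252.3], [0.0, 444.8, 193.2], [0.0, 0.0, 1.0]] [-0.07580858  0.          0.          0.          0.        ] [[-0.007, -1.0, -0.012, 0.015], [-0.985, 0.009, -0.174, 0.589], [0.174, 0.01, -0.985, 1.34], [0.0, 0.0, 0.0, 1.0]]
```

View pics/scene0.png

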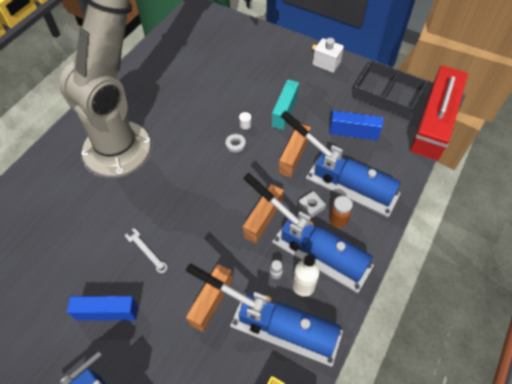

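View pics/top0.png

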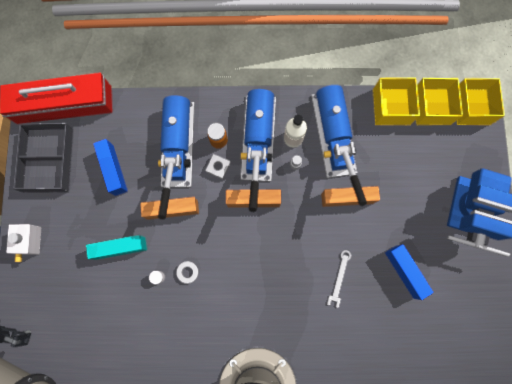

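Both views show three blue pumps. The top-view lever tips are at about (163,215), (254,207) and (363,200). Their orange packers are at about (170,207), (253,197) and (352,195). The blue blocks at (110,167) and (409,272) and the turquoise block at (116,247) are the look-alikes, so I leave them alone.

```bash
cat > h.py <<'E'
import cv2,numpy as np
from station import bot
def ray(n,px,z):
    m=bot.camera_model(n);T=np.array(m["camera_from_world"])
    p=cv2.undistortPoints(np.float64(px).reshape(-1,1,2),np.array(m["camera_matrix"]),np.array(m["D"])).reshape(-1,2)
    d=np.c_[p,np.ones(len(p))]@T[:3,:3]; c=-T[:3,:3].T@T[:3,3]
    return c+d*((z-c[2])/d[:,2])[:,None]
def blobs(mask,amin):
    mask=cv2.morphologyEx(mask.astype(np.uint8),cv2.MORPH_CLOSE,np.ones((3,3)))
    cs=[c for c in cv2.findContours(mask,0,2)[0] if cv2.contourArea(c)>amin]
    return cs
E
python3 - <<'E'
from h import *
im=cv2.imread("pics/top0.png");hsv=cv2.cvtColor(im,cv2.COLOR_BGR2HSV)
m=bot.camera_model("top");T=m["camera_from_world"];print("cam",np.round(-T[:3,:3].T@T[:3,3],3))
H,S,V=cv2.split(hsv)
box=np.zeros(H.shape,bool);box[70:230,130:390]=1
org=(H>5)&(H<20)&(S>110)&(V>120)&box; org[:180]=0
org=cv2.morphologyEx(org.astype(np.uint8),cv2.MORPH_CLOSE,np.ones((13,13)))
for c in blobs(org,200):
    r=cv2.minAreaRect(c);b=cv2.boxPoints(r);w=ray("top",b,.075);print("packer px",np.round(r[0]),"world c",w.mean(0).round(3),"corners",w[:,:2].round(3).tolist())
blk=((V<38)&box); blk[:160]=0
for c in blobs(blk,60):
    r=cv2.minAreaRect(c);print("black",np.round(r[0]),np.round(r[1]),cv2.contourArea(c),cv2.boxPoints(r).round().tolist())
blue=(H>100)&(H<125)&(S>120)&box
for c in blobs(blue,400):
    r=cv2.minAreaRect(c);print("blue",np.round(r[0]),np.round(r[1]),r[2],ray("top",[r[0]],.1).round(3), ray("top",cv2.boxPoints(r),.09)[:,:2].round(3).tolist())
cv2.imwrite("pics/crop1.png",cv2.resize(im[75:295,75:395],None,fx=2.5,fy=2.5,interpolation=3)[:600,:800])
E
```

```text
cam [ 0.347 -0.004  1.422]
packer px [169. 206.] world c [0.546 0.267 0.075] corners [[0.564, 0.358], [0.578, 0.181], [0.529, 0.176], [0.515, 0.352]]
packer px [253. 197.] world c [0.575 0.008 0.075] corners [[0.596, 0.092], [0.599, -0.075], [0.554, -0.076], [0.551, 0.091]]
packer px [352. 195.] world c [ 0.578 -0.296  0.075] corners [[0.597, -0.21], [0.606, -0.381], [0.56, -0.381], [0.551, -0.211]]
blue [174. 137.] [27. 84.] 2.602562189102173 [[0.76  0.251 0.1  ]] [[0.632, 0.297], [0.906, 0.294], [0.901, 0.208], [0.627, 0.214]]
blue [259. 119.] [26. 61.] 2.8624050617218018 [[ 0.815 -0.012  0.1  ]] [[0.722, 0.034], [0.923, 0.024], [0.918, -0.06], [0.717, -0.047]]
blue [336. 127.] [84. 27.] 78.69007110595703 [[ 0.789 -0.253  0.1  ]] [[0.921, -0.192], [0.938, -0.277], [0.668, -0.315], [0.652, -0.233]]
```

View pics/crop1.png

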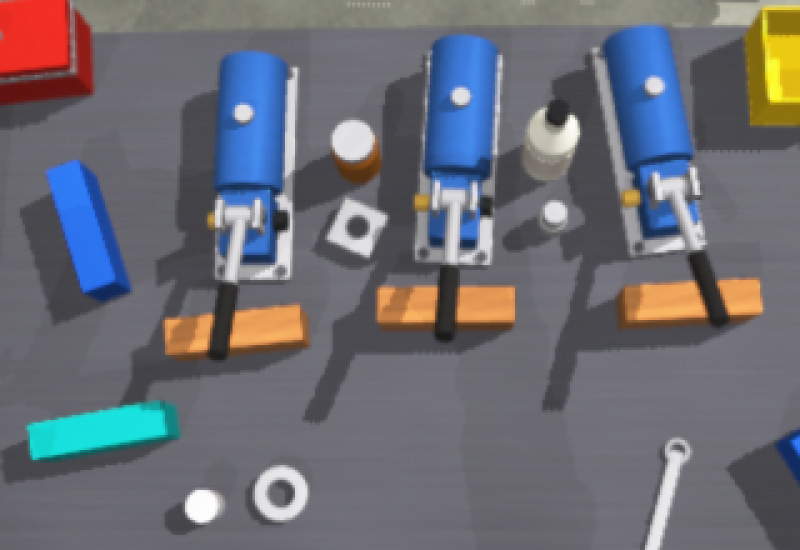

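The crop confirms three wooden-orange packers, at crop pixels (236,330), (446,306) and (690,302). The grip ends are at (217,350), (445,332) and (718,315), and the pivots are near (237,215), (455,192) and (672,185).

Run:
```python
from h import *
c=lambda l:[(75+x/2.5,75+y/2.5) for x,y in l]
tip=ray("top",c([(217,348),(445,330),(718,315)]),.2)[:,:2]
ref=ray("top",c([(227,285),(451,265),(695,253)]),.15)[:,:2]  # grip start: 110 mm, z .153
print("tip",tip.round(3).tolist(),"gripstart",ref.round(3).tolist())
piv=ray("top",c([(237,215),(455,192),(670,187)]),.11)[:,:2];print("piv",piv.round(3).tolist())
for t,g,p in zip(tip,ref,piv):
    d=t-p;print(np.linalg.norm(d).round(3),np.linalg.norm(t-g).round(3),np.degrees(np.arctan2(*-d[::-1])).round(1),"press pt",(t-d/np.linalg.norm(d)*.024).round(3))
```

```text
tip [[0.506, 0.261], [0.524, 0.007], [0.538, -0.298]] gripstart [[0.587, 0.262], [0.608, -0.0], [0.62, -0.286]]
piv [[0.681, 0.261], [0.707, -0.006], [0.711, -0.268]]
0.175 0.081 -0.1 press pt [0.53  0.261]
0.183 0.084 -3.9 press pt [0.548 0.005]
0.175 0.082 9.6 press pt [ 0.562 -0.294]
```

Request:
send_rows:
  slide:
    - [0, 0, -40]
    - [-30, -20, -78]
    - [-65, -41, -78]
    - [-100, -63, -78]
    - [-135, -85, -78]
    - [-170, -107, -78]
    - [-205, -129, -78]
    - [-240, -150, -78]
  roll: [7, 14, 21, 28, 35, 42, 49, 56]
  claw: [0, 0, 0, 0, 0, 0, 0, 0]

```text
t: 0.77
eef_pos: [0.3818, 0.4324, 0.2805]
tool_rot: [-0.0, 0.598, 0.801, -0.0]
contact_force: [0.9, 0.3, -0.9]
gripper_width: -0.002
grasp_force: 0.0
```

```bash
cat >> h.py <<'E'
from scipy.spatial.transform import Rotation as Ro
def st(targets=()):
    o=bot.get_obs();w,x,y,z=o["tool_rot"];R=Ro.from_quat([x,y,z,w]).as_matrix()
    print("t",round(o["t"],2),"p",np.round(o["eef_pos"],4),"yaw of tool y",np.degrees(np.arctan2(R[1,1],R[0,1])).round(1),"F",np.round(o["contact_force"],2),"w",round(o["gripper_width"],2),"q7",round(o["q"][6],2))
    for t in targets: print(t,"slide",np.round(R.T@(np.array(t)-o["eef_pos"])*1000,1))
E
python3 -c "
from h import *
st([(.53,.261,.27),(.53,.261,.21)])"
```

```text
t 0.77 p [0.3818 0.4324 0.2805] yaw of tool y 16.5 F [ 0.89  0.34 -0.91] w -0.0 q7 -0.59
(0.53, 0.261, 0.27) slide [-206.4   93.5   10.5]
(0.53, 0.261, 0.21) slide [-206.4   93.5   70.5]
```

Request:
send_rows:
  slide:
    - [-34, 15, 5]
    - [-68, 31, 10]
    - [-103, 47, 10]
    - [-138, 63, 10]
    - [-172, 78, 10]
    - [-206, 93, 10]
    - [-206, 93, 10]
    - [-206, 93, 40]
  roll: [6, 12, 16.5, 16.5, 16.5, 16.5, 16.5, 16.5]
  claw: [0, 0, 0, 0, 0, 0, 0, 0]

```text
t: 1.43
eef_pos: [0.5348, 0.2624, 0.2454]
tool_rot: [0.002, 0.707, 0.707, 0.005]
contact_force: [-0.3, 1.2, -0.9]
gripper_width: 0.001
grasp_force: 0.0
```

```bash
python3 -c "
from h import *
st([(.53,.261,.21),(.53,.261,.18)])"
```

```text
t 1.43 p [0.5348 0.2624 0.2454] yaw of tool y -0.0 F [-0.34  1.17 -0.92] w 0.0 q7 -0.42
(0.53, 0.261, 0.21) slide [-1.5 -5.1 35.4]
(0.53, 0.261, 0.18) slide [-1.7 -5.4 65.4]
```

Request:
send_rows:
  slide:
    - [0, 0, 15]
    - [0, 0, 30]
    - [0, 0, 45]
    - [0, 0, 58]
    - [0, 0, 70]
    - [0, 0, 80]
    - [0, 0, 80]
    - [0, 0, 80]
  roll: [0, 0, 0, 0, 0, 0, 0, 0]
  claw: [0, 0, 0, 0, 0, 0, 0, 0]

```text
t: 2.1
eef_pos: [0.5306, 0.2643, 0.1611]
tool_rot: [0.0, 0.705, 0.709, 0.001]
contact_force: [1.6, 0.6, 4.5]
gripper_width: -0.001
grasp_force: 2.1
```

```bash
python3 -c "
from h import *
st(); cv2.imwrite('pics/press1.png',bot.read_camera('scene')[120:345,130:430,::-1].repeat(2,0).repeat(2,1)); st()"
```

```text
t 2.1 p [0.5306 0.2643 0.1611] yaw of tool y 0.3 F [1.57 0.56 4.52] w -0.0 q7 -0.38
t 2.15 p [0.531  0.2643 0.1616] yaw of tool y 0.3 F [ 1.54 -0.58  4.44] w -0.0 q7 -0.38
```

View pics/press1.png

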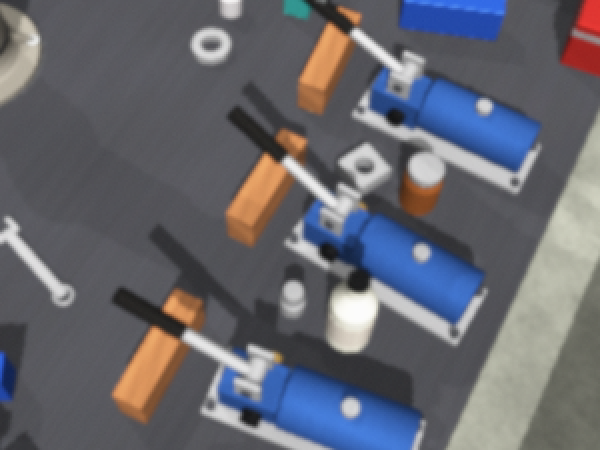

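Pump 1 pushes back about 5 N at roughly 0.2 rad, so it is probably firm. Next I try the middle one.

Request:
send_rows:
  slide:
    - [0, 0, -40]
    - [0, 0, -80]
    - [-40, 3, -90]
    - [-80, 6, -90]
    - [-120, 9, -90]
    - [-160, 12, -90]
    - [-200, 15, -90]
    - [-240, 17, -90]
  roll: [0, 0, 0, 0, 0, 0, 0, 0]
  claw: [0, 0, 0, 0, 0, 0, 0, 0]

```text
t: 2.82
eef_pos: [0.5477, 0.0223, 0.2513]
tool_rot: [-0.0, 0.705, 0.709, 0.0]
contact_force: [0.9, 0.7, -0.3]
gripper_width: -0.0
grasp_force: 0.0
```

Request:
send_rows:
  slide:
    - [-16, 1, 0]
    - [-16, 1, 20]
    - [-16, 1, 40]
    - [-16, 1, 55]
    - [-16, 1, 68]
    - [-16, 1, 80]
    - [-16, 1, 90]
    - [-16, 1, 90]
  roll: [0, 0, 0, 0, 0, 0, 0, 0]
  claw: [0, 0, 0, 0, 0, 0, 0, 0]

```text
t: 3.48
eef_pos: [0.5483, 0.0083, 0.1592]
tool_rot: [-0.001, 0.705, 0.709, -0.001]
contact_force: [2.1, 0.4, 1.2]
gripper_width: 0.004
grasp_force: 0.6
```

```bash
python3 -c "
from h import *
st()
a=bot.read_camera('top');st(); cv2.imwrite('pics/press2.png',a[70:300,60:420,::-1].repeat(2,0).repeat(2,1))"
```

```text
t 3.48 p [0.5483 0.0083 0.1592] yaw of tool y 0.3 F [2.09 0.37 1.2 ] w 0.0 q7 0.09
t 3.53 p [0.5491 0.0082 0.1603] yaw of tool y 0.3 F [ 1.74 -0.16  1.41] w 0.0 q7 0.09
```

View pics/press2.png

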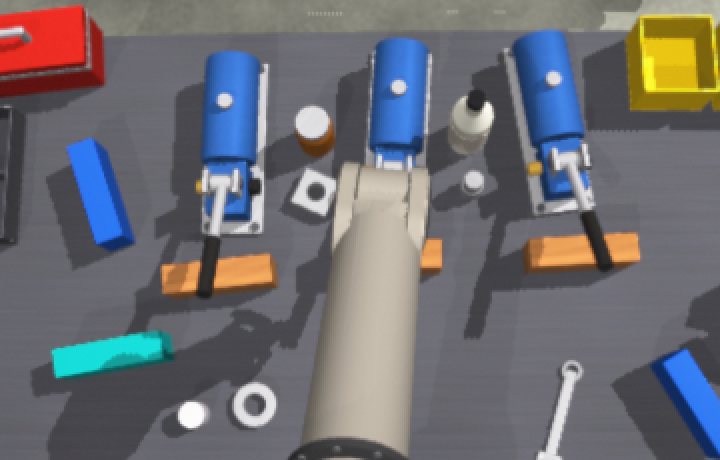

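The middle pump gives about 2 N, which looks slack. I check the right one too, to be certain.

Request:
send_rows:
  slide:
    - [0, 0, -40]
    - [0, 0, -80]
    - [-40, 2, -90]
    - [-80, 4, -90]
    - [-120, 6, -90]
    - [-160, 8, -90]
    - [-200, 10, -90]
    - [-240, 12, -90]
  roll: [0, 0, 0, 0, 0, 0, 0, 0]
  claw: [0, 0, 0, 0, 0, 0, 0, 0]

```text
t: 4.2
eef_pos: [0.5626, -0.2336, 0.2519]
tool_rot: [0.001, 0.705, 0.709, 0.001]
contact_force: [0.8, -0.7, 0.6]
gripper_width: -0.0
grasp_force: 0.0
```

Request:
send_rows:
  slide:
    - [-40, 2, 0]
    - [-59, 2, 5]
    - [-59, 2, 30]
    - [-59, 2, 50]
    - [-59, 2, 65]
    - [-59, 2, 80]
    - [-59, 2, 85]
    - [-59, 2, 85]
  roll: [0, 0, 0, 0, 0, 0, 0, 0]
  claw: [0, 0, 0, 0, 0, 0, 0, 0]

```text
t: 4.87
eef_pos: [0.5651, -0.2906, 0.1658]
tool_rot: [-0.0, 0.705, 0.709, 0.0]
contact_force: [0.8, 1.6, 5.1]
gripper_width: 0.001
grasp_force: 1.9
```

```bash
python3 -c "
from h import *
st()
a=bot.read_camera('top');st(); cv2.imwrite('pics/t3.png',a[:,:,::-1])
im=a[:,:,::-1].copy();H,S,V=cv2.split(cv2.cvtColor(im,cv2.COLOR_BGR2HSV))
org=(H>5)&(H<20)&(S>110)&(V>120);org[:180]=0;org[230:]=0;org[:,:210]=0;org[:,295:]=0
for c in blobs(cv2.morphologyEx(org.astype(np.uint8),cv2.MORPH_CLOSE,np.ones((13,13))),100):
    r=cv2.minAreaRect(c);print(np.round(r[0]),ray('top',cv2.boxPoints(r),.075)[:,:2].round(3).tolist())
Z=im[165:240,205:300];cv2.imwrite('pics/crop3.png',cv2.resize(Z,None,fx=8,fy=8,interpolation=3))
"
```

```text
t 4.87 p [ 0.5651 -0.2906  0.1658] yaw of tool y 0.3 F [0.76 1.62 5.06] w 0.0 q7 0.68
t 4.92 p [ 0.5657 -0.2906  0.1668] yaw of tool y 0.3 F [0.47 2.   4.07] w 0.0 q7 0.68
[253. 197.] [[0.596, 0.092], [0.599, -0.075], [0.554, -0.076], [0.551, 0.091]]
```

View pics/crop3.png

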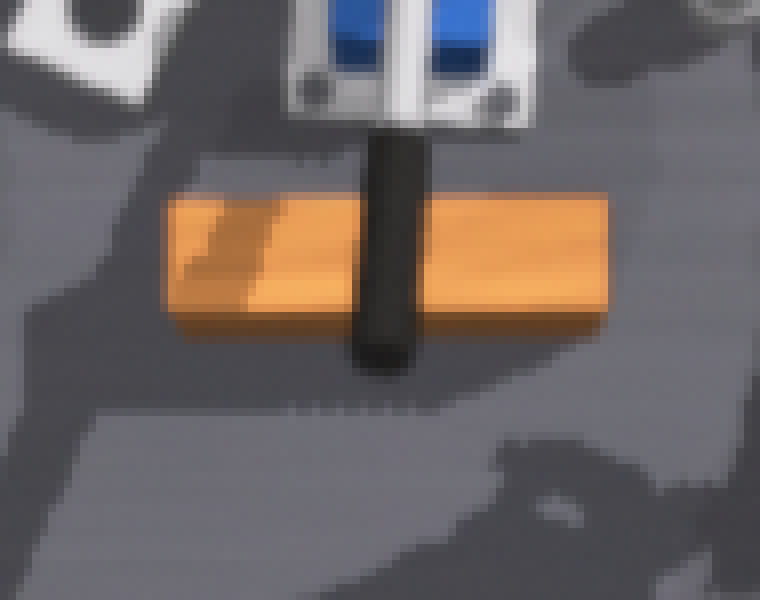

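Pumps 1 and 3 push back 4–5 N and pump 2 only about 2 N, so the slack one is the middle pump. In the crop its packer's top spans (168–608, 198–312), which puts its centre at about (0.575, 0.008). The space at its right end is free for a grasp. The blue and turquoise look-alikes are nowhere near it.

Request:
send_rows:
  slide:
    - [0, 0, -40]
    - [0, 0, -80]
    - [40, 2, -90]
    - [80, 4, -90]
    - [120, 6, -90]
    - [160, 8, -90]
    - [195, 10, -90]
    - [227, 10, -90]
  roll: [0, 0, 0, 0, 0, 0, 0, 0]
  claw: [0, 0, 0, 0, 0, 0.5, 1, 1]
  force: 60

```text
t: 5.58
eef_pos: [0.574, -0.0608, 0.2571]
tool_rot: [0.0, 0.705, 0.71, 0.001]
contact_force: [-0.3, -0.4, 1.1]
gripper_width: 0.415
grasp_force: 0.0
```

Request:
send_rows:
  slide:
    - [0, 0, 0]
    - [0, 0, 0]
    - [0, 0, 0]
    - [0, 0, 20]
    - [0, 0, 40]
    - [0, 0, 60]
    - [0, 0, 60]
    - [0, 0, 60]
  roll: [0, 0, 0, 0, 0, 0, 0, 0]
  claw: [1, 1, 1, 1, 1, 1, 1, 1]

```text
t: 6.25
eef_pos: [0.5729, -0.0656, 0.1957]
tool_rot: [-0.0, 0.706, 0.708, -0.001]
contact_force: [-0.8, -0.3, 0.9]
gripper_width: 0.998
grasp_force: 0.0
```

```bash
python3 -c "
from h import *
st([(.575,-.064,.10),(.575,-.064,.026)])
m=bot.camera_model('wrist');print(np.round(m['camera_from_world'],3))
a=bot.read_camera('wrist');cv2.imwrite('pics/w1.png',a[:,:,::-1])"
```

```text
t 6.25 p [ 0.5729 -0.0656  0.1957] yaw of tool y 0.2 F [-0.8  -0.32  0.87] w 1.0 q7 0.23
(0.575, -0.064, 0.1) slide [ 1.6  2.2 95.7]
(0.575, -0.064, 0.026) slide [  1.7   2.3 169.7]
[[ 1.     0.004 -0.001 -0.572]
 [ 0.004 -0.962  0.274 -0.099]
 [-0.    -0.274 -0.962  0.354]
 [ 0.     0.     0.     1.   ]]
```

View pics/w1.png

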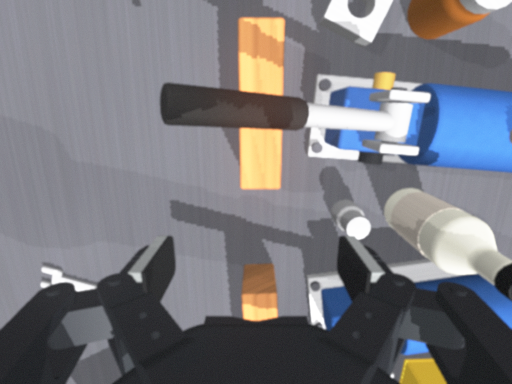

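The wrist view shows the packer end's top face with corners at (240,188) and (281,188), the grip end at (163,105) and the socket at (352,225).

```bash
python3 -c "
from h import *
print('packer',ray('wrist',[(240,188),(281,188),(239,18),(284,18)],.075)[:,:2].round(3).tolist())
print('lever tip/grip start/pivot',ray('wrist',[(163,105)],.2).round(3),ray('wrist',[(306,112)],.153).round(3),ray('wrist',[(395,118)],.1).round(3))
print('socket',ray('wrist',[(355,226)],.06).round(3),'socket base',ray('wrist',[(337,180)],0).round(3), 'foot corner',ray('wrist',[(312,155)],.01).round(3))
"
```

```text
packer [[0.556, -0.075], [0.601, -0.075], [0.557, 0.092], [0.6, 0.093]]
lever tip/grip start/pivot [[0.519 0.009 0.2  ]] [[0.611 0.005 0.153]] [[0.706 0.001 0.1  ]]
socket [[ 0.694 -0.126  0.06 ]] socket base [[ 0.686 -0.084  0.   ]] foot corner [[ 0.647 -0.048  0.01 ]]
```

Request:
send_rows:
  slide:
    - [2, 5, 30]
    - [2, 5, 60]
    - [2, 5, 90]
    - [2, 5, 115]
    - [2, 5, 140]
    - [2, 5, 160]
    - [2, 5, 169]
    - [2, 5, 169]
  roll: [0, 0, 0, 0, 0, 0, 0, 0]
  claw: [1, 1, 1, 1, 1, 1, 1, 1]

```text
t: 6.97
eef_pos: [0.5783, -0.062, 0.0261]
tool_rot: [-0.0, 0.705, 0.709, -0.001]
contact_force: [-0.3, 0.5, -0.2]
gripper_width: 0.999
grasp_force: 0.0
```

Request:
send_rows:
  slide:
    - [0, 0, 0]
    - [0, 0, 0]
    - [0, 0, 0]
    - [0, 0, 0]
    - [0, 0, 0]
    - [0, 0, 0]
    - [0, 0, 0]
    - [0, 0, 0]
  roll: [0, 0, 0, 0, 0, 0, 0, 0]
  claw: [0.4, 0.4, 0.4, 0.4, 0.4, 0.4, 0.4, 0.4]
  force: 60

```text
t: 7.63
eef_pos: [0.5799, -0.0618, 0.0285]
tool_rot: [0.001, 0.705, 0.709, 0.001]
contact_force: [-0.3, 0.1, 6.4]
gripper_width: 0.51
grasp_force: 62.1
```

```bash
python3 -c "
from h import *
st();print(bot.get_obs()['grasp_force'])"
```

```text
t 7.63 p [ 0.5799 -0.0618  0.0285] yaw of tool y 0.3 F [-0.34  0.09  6.38] w 0.51 q7 0.37
62.09489464759827
```

Request:
send_rows:
  slide:
    - [0, 0, -5]
    - [0, 0, -10]
    - [-2, -20, -10]
    - [-5, -45, -10]
    - [-10, -75, -10]
    - [-15, -105, -10]
    - [-20, -130, -10]
    - [-22, -140, -10]
  roll: [0, 0, 0, 0, 0, 0, 0, 0]
  claw: [0.4, 0.4, 0.4, 0.4, 0.4, 0.4, 0.4, 0.4]

```text
t: 8.3
eef_pos: [0.4339, -0.085, 0.0366]
tool_rot: [-0.002, 0.706, 0.708, -0.001]
contact_force: [-1.0, 0.3, -3.4]
gripper_width: 0.511
grasp_force: 61.6
```

```bash
python3 -c "
from h import *
st();print(bot.get_obs()['grasp_force']); cv2.imwrite('pics/s4.png',bot.read_camera('scene')[100:360,60:420,::-1].repeat(2,0).repeat(2,1))"
```

```text
t 8.3 p [ 0.4339 -0.085   0.0366] yaw of tool y 0.2 F [-1.01  0.25 -3.43] w 0.51 q7 0.42
61.61628484725952
```

View pics/s4.png

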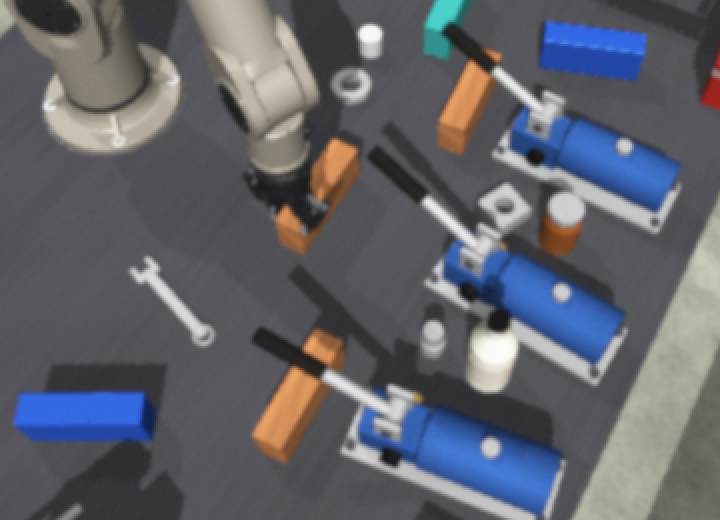

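The packer, held at (318,195), is now clear of the middle lever. I lower and release it.

Request:
send_rows:
  slide:
    - [0, 0, 4]
    - [0, 0, 8]
    - [0, 0, 9]
    - [0, 0, 9]
    - [0, 0, 9]
    - [0, 0, 9]
    - [0, 0, 9]
    - [0, 0, 9]
  roll: [0, 0, 0, 0, 0, 0, 0, 0]
  claw: [0.4, 0.4, 0.4, 0.5, 0.6, 0.7, 0.85, 0.95]

```text
t: 9.02
eef_pos: [0.4393, -0.0843, 0.0275]
tool_rot: [0.0, 0.705, 0.709, -0.0]
contact_force: [-0.1, 1.2, -0.3]
gripper_width: 0.946
grasp_force: 0.0
```

Request:
send_rows:
  slide:
    - [0, 0, 0]
    - [0, 0, 0]
    - [0, 0, -20]
    - [0, 0, -60]
    - [0, 0, -100]
    - [0, 0, -140]
    - [0, 0, -180]
    - [0, 0, -220]
  roll: [0, 0, 0, 0, 0, 0, 0, 0]
  claw: [0.95, 0.95, 0.95, 0.95, 0.95, 0.95, 0.5, 0]

```text
t: 9.68
eef_pos: [0.4381, -0.0848, 0.2496]
tool_rot: [0.0, 0.705, 0.709, -0.0]
contact_force: [0.9, 0.8, 0.4]
gripper_width: 0.691
grasp_force: 0.0
```

```bash
python3 -c "
from h import *
st([(.546,.008,.25)])
a=bot.read_camera('top');im=a[:,:,::-1].copy();cv2.imwrite('pics/t5.png',im)
H,S,V=cv2.split(cv2.cvtColor(im,cv2.COLOR_BGR2HSV))
org=(H>5)&(H<20)&(S>110)&(V>120);org[:180]=0
for c in blobs(cv2.morphologyEx(org.astype(np.uint8),cv2.MORPH_CLOSE,np.ones((13,13))),100):
    r=cv2.minAreaRect(c);print(np.round(r[0]),ray('top',cv2.boxPoints(r),.075)[:,:2].round(3).tolist())"
```

```text
t 9.68 p [ 0.4381 -0.0848  0.2496] yaw of tool y 0.3 F [0.87 0.81 0.39] w 0.69 q7 0.09
(0.546, 0.008, 0.25) slide [ 92.2 108.4  -0.4]
[254. 242.] [[0.46, 0.069], [0.459, -0.058], [0.414, -0.057], [0.415, 0.069]]
[169. 206.] [[0.565, 0.358], [0.578, 0.18], [0.529, 0.176], [0.516, 0.353]]
[352. 195.] [[0.597, -0.212], [0.606, -0.381], [0.56, -0.381], [0.551, -0.214]]
```

The packer lies flat at x 0.41–0.46, and the firm pumps' packers have not moved. Now I prime, starting with one careful stroke.

Request:
send_rows:
  slide:
    - [25, 28, 0]
    - [50, 56, 0]
    - [75, 84, 0]
    - [92, 108, 0]
    - [92, 108, 0]
    - [92, 108, 10]
    - [92, 108, 25]
    - [92, 108, 40]
  roll: [0, 0, 0, 0, 0, 0, 0, 0]
  claw: [0, 0, 0, 0, 0, 0, 0, 0]
  force: 30

```text
t: 10.4
eef_pos: [0.5453, 0.007, 0.2067]
tool_rot: [-0.0, 0.706, 0.709, -0.0]
contact_force: [0.2, -0.7, -0.5]
gripper_width: -0.0
grasp_force: 0.0
```

Request:
send_rows:
  slide:
    - [0, 0, 20]
    - [0, 0, 40]
    - [0, 0, 60]
    - [0, 0, 80]
    - [0, 0, 100]
    - [0, 0, 120]
    - [0, 0, 135]
    - [0, 0, 145]
  roll: [0, 0, 0, 0, 0, 0, 0, 0]
  claw: [0, 0, 0, 0, 0, 0, 0, 0]

```text
t: 11.07
eef_pos: [0.5441, 0.0068, 0.0611]
tool_rot: [-0.001, 0.706, 0.708, -0.001]
contact_force: [-0.8, -0.2, 4.2]
gripper_width: -0.001
grasp_force: 2.0
```

Request:
send_rows:
  slide:
    - [0, 0, 2]
    - [0, 0, 4]
    - [0, 0, 6]
    - [0, 0, 8]
    - [0, 0, 8]
    - [0, 0, 8]
    - [0, 0, 8]
    - [0, 0, 8]
  roll: [0, 0, 0, 0, 0, 0, 0, 0]
  claw: [0, 0, 0, 0, 0, 0, 0, 0]

```text
t: 11.73
eef_pos: [0.5462, 0.008, 0.0549]
tool_rot: [0.0, 0.705, 0.709, 0.0]
contact_force: [-2.2, -2.6, 3.8]
gripper_width: 0.0
grasp_force: 2.0
```

```bash
python3 -c "
from h import *
st(); cv2.imwrite('pics/s6.png',bot.read_camera('scene')[130:330,180:400,::-1].repeat(3,0).repeat(3,1))"
```

```text
t 11.73 p [0.5462 0.008  0.0549] yaw of tool y 0.3 F [-2.22 -2.63  3.8 ] w 0.0 q7 0.21
```

View pics/s6.png

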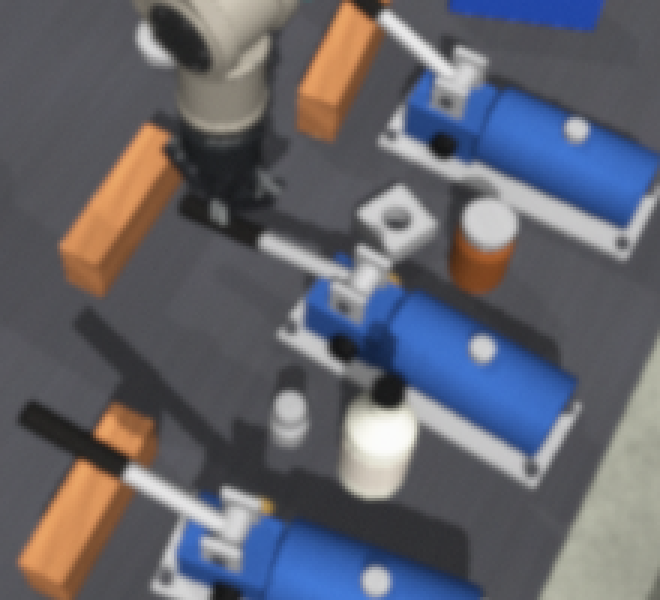

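The lever is down below level, with the grip under the fingers at about (220,210), but there is no end stop yet. I push on until the force rises.

Request:
send_rows:
  slide:
    - [0, 0, 2]
    - [0, 0, 3]
    - [0, 0, 4]
    - [0, 0, 5]
    - [0, 0, 6]
    - [0, 0, 7]
    - [0, 0, 7]
    - [0, 0, 7]
  roll: [0, 0, 0, 0, 0, 0, 0, 0]
  claw: [0, 0, 0, 0, 0, 0, 0, 0]

```text
t: 12.45
eef_pos: [0.5469, 0.0082, 0.0479]
tool_rot: [0.0, 0.705, 0.709, 0.0]
contact_force: [-0.3, -1.6, 3.5]
gripper_width: 0.001
grasp_force: 1.9
```

```bash
cat >> h.py <<'E'
def rayplane(n,px,nv,d):
    m=bot.camera_model(n);T=np.array(m["camera_from_world"])
    p=cv2.undistortPoints(np.float64(px).reshape(-1,1,2),np.array(m["camera_matrix"]),np.array(m["D"])).reshape(-1,2)
    D=np.c_[p,np.ones(len(p))]@T[:3,:3]; c=-T[:3,:3].T@T[:3,3]; nv=np.array(nv)
    return c+D*((d-nv@c)/(D@nv))[:,None]
def proj(n,P):
    m=bot.camera_model(n);T=np.array(m["camera_from_world"])
    return cv2.projectPoints(np.float64(P).reshape(-1,1,3),cv2.Rodrigues(T[:3,:3])[0],T[:3,3],np.array(m["camera_matrix"]),np.array(m["D"]))[0].reshape(-1,2)
E
python3 - <<'E'
from h import *
g=lambda u,v:(180+u/3,130+v/3)
# lever plane: through pivot (.706,.001) and tip (.519,.009)
d=np.array([.187,-.008]);n=np.array([d[1],-d[0],0])/np.hypot(*d)
off=n@np.array([.706,.001,.1])
for l,p in (("tip end",g(186,207)),("grip start",g(262,240))): print(l,rayplane("scene",[p],n,off).round(3))
for a in (.5,0,-.2,-.3,-.4):
    P=[[.706-s*np.cos(a),.001+s*np.cos(a)*.043,.1+s*np.sin(a)] for s in (.11,.21)]
    print(a,[(round((u-180)*3),round((v-130)*3)) for u,v in proj("scene",P)])
a=bot.read_camera("scene");cv2.imwrite("pics/s7.png",a[:,:,::-1])
w=bot.read_camera("wrist");cv2.imwrite("pics/w7.png",w[:,:,::-1])
t=bot.read_camera("top");cv2.imwrite("pics/t7.png",t[:,:,::-1])
print('tcp px scene crop',(proj("scene",[bot.get_obs()['eef_pos']])-[180,130])*3, 'wrist',proj("wrist",[bot.get_obs()['eef_pos']]))
A=cv2.resize(a[180:230,220:310,::-1],(720,400),interpolation=cv2.INTER_CUBIC)
B=cv2.resize(w[60:384,100:500,::-1],(240,194))
cv2.imwrite("pics/c7.png",np.vstack([A,np.hstack([B,np.zeros((194,480,3),np.uint8)])]))
E
```

```text
tip end [[0.502 0.01  0.059]]
grip start [[0.592 0.006 0.075]]
0.5 [(279, 208), (199, 138)]
0 [(266, 229), (180, 183)]
-0.2 [(267, 241), (185, 207)]
-0.3 [(269, 248), (190, 219)]
-0.4 [(272, 255), (196, 232)]
tcp px scene crop [[223.70221728 232.40624139]] wrist [[256.34143847 221.19030631]]
```

View pics/c7.png

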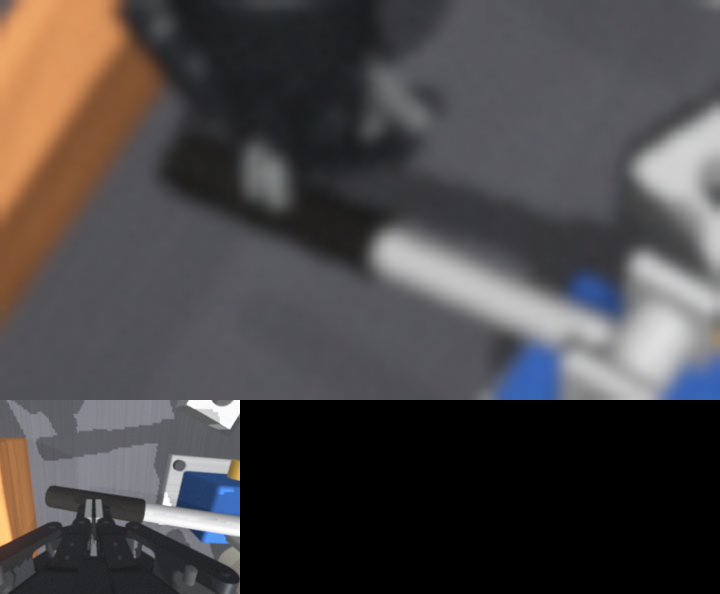

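This is the last picture I may view. It shows the fingers on the grip at (265,180), with the lever near 0.25 rad below level and not yet at its stop. I press on in small steps and watch the force.

Request:
send_rows:
  slide:
    - [0, 0, 1]
    - [0, 0, 2]
    - [0, 0, 3]
    - [0, 0, 4]
    - [0, 0, 5]
    - [0, 0, 6]
    - [0, 0, 6]
    - [0, 0, 6]
  roll: [0, 0, 0, 0, 0, 0, 0, 0]
  claw: [0, 0, 0, 0, 0, 0, 0, 0]

```text
t: 13.27
eef_pos: [0.546, 0.0085, 0.0416]
tool_rot: [-0.0, 0.705, 0.709, -0.0]
contact_force: [1.0, 0.8, 4.0]
gripper_width: -0.001
grasp_force: 1.9
```

```bash
cat >> h.py <<'E'
def tip():
    "lever angle from scene: darkest grip pixels -> left end"
    im=bot.read_camera("scene");reg=im[150:235,215:275].max(2)
    return im
E
python3 - <<'E'
from h import *
st()
im=bot.read_camera("scene")
cv2.imwrite("pics/s8.png",im[:,:,::-1])
old=cv2.imread("pics/s7.png")
# bright steel bar between grip and pivot: fit line direction in both frames
for n,i in (("now",im[:,:,::-1].copy()),("7",old)):
    H,S,V=cv2.split(cv2.cvtColor(i,cv2.COLOR_BGR2HSV)); m=((V>150)&(S<50)).astype(np.uint8); 
    k=np.zeros_like(m);k[205:228,262:298]=m[205:228,262:298]
    for c in blobs(k,40):
        vx,vy,x0,y0=cv2.fitLine(np.float32(np.argwhere(k)[:,::-1]),2,0,.01,.01).ravel();print(n,cv2.contourArea(c),"slope",round(vy/vx,3),x0.round(1),y0.round(1))
for a in (0,-.1,-.2,-.25,-.3,-.35):
    P=[[.706-s*np.cos(a),.001+s*np.cos(a)*.043,.1+s*np.sin(a)] for s in (.06,.1)]
    p=proj("scene",P);print(a,p.round(1).tolist(),((p[1]-p[0])[1]/(p[1]-p[0])[0]).round(3))
E
```

```text
t 13.27 p [0.546  0.0085 0.0416] yaw of tool y 0.3 F [0.95 0.84 4.01] w -0.0 q7 0.23
now 137.5 slope 0.484 283.3 218.5
7 147.0 slope 0.5 283.3 218.0
0 [[283.3, 214.3], [271.5, 208.0]] 0.538
-0.1 [[283.3, 215.4], [271.5, 209.8]] 0.479
-0.2 [[283.5, 216.5], [271.9, 211.7]] 0.421
-0.25 [[283.6, 217.1], [272.2, 212.6]] 0.391
-0.3 [[283.8, 217.7], [272.5, 213.7]] 0.361
-0.35 [[284.0, 218.3], [273.0, 214.7]] 0.33
```

Run:
```python
from h import *
for f in ("s7","s8"):
    V=cv2.imread(f"pics/{f}.png").max(2).astype(int)
    r=[]
    for c in range(268,286,2):
        col=V[200:228,c];w=np.clip(col-130,0,None);k=np.argmax(w);lo,hi=max(0,k-4),k+5
        r.append((c,round(200+(np.arange(lo,min(hi,28))*w[lo:hi]).sum()/w[lo:hi].sum(),1)))
    print(f,"bar",r)
    print(f,"tip rows",[(c,V[190:216,c].tolist()) for c in (242,248,260)])
for a in (.1,0,-.1,-.2,-.3):
    print(a,proj("scene",[[.706-s*np.cos(a),.001+s*np.cos(a)*.043,.1+s*np.sin(a)] for s in (.05,.08,.11,.16,.21)]).round(1).tolist())
print("tcp px",proj("scene",[bot.get_obs()["eef_pos"]]))
```

```text
s7 bar [(268, np.float64(211.2)), (270, np.float64(211.7)), (272, np.float64(212.6)), (274, np.float64(213.5)), (276, np.float64(214.4)), (278, np.float64(215.2)), (280, np.float64(216.0)), (282, np.float64(216.9)), (284, np.float64(217.8))]
s7 tip rows [(242, [45, 56, 66, 73, 70, 64, 57, 45, 40, 35, 35, 33, 33, 42, 60, 77, 86, 89, 89, 88, 87, 86, 86, 86, 87, 87]), (248, [33, 33, 35, 37, 39, 41, 44, 41, 36, 33, 34, 35, 37, 35, 33, 35, 48, 70, 82, 85, 87, 89, 90, 91, 93, 94]), (260, [34, 35, 34, 38, 40, 41, 41, 37, 34, 31, 36, 42, 45, 38, 29, 29, 31, 31, 34, 33, 35, 45, 66, 85, 93, 93])]
s8 bar [(268, np.float64(212.2)), (270, np.float64(212.5)), (272, np.float64(213.3)), (274, np.float64(214.1)), (276, np.float64(214.9)), (278, np.float64(215.7)), (280, np.float64(216.6)), (282, np.float64(217.4)), (284, np.float64(218.2))]
s8 tip rows [(242, [43, 46, 53, 67, 77, 80, 76, 68, 56, 47, 40, 35, 34, 33, 40, 58, 76, 86, 88, 88, 88, 88, 86, 87, 85, 88]), (248, [37, 34, 35, 34, 35, 39, 39, 44, 44, 41, 35, 35, 37, 35, 33, 33, 33, 42, 63, 79, 87, 89, 89, 91, 93, 94]), (260, [34, 34, 34, 33, 35, 37, 39, 41, 37, 32, 31, 36, 41, 46, 40, 30, 26, 29, 31, 32, 33, 35, 52, 74, 88, 93])]
0.1 [[286.4, 215.1], [277.6, 209.8], [268.8, 204.6], [254.3, 196.0], [240.0, 187.4]]
0 [[286.3, 215.9], [277.3, 211.1], [268.5, 206.4], [254.1, 198.7], [240.0, 191.1]]
-0.1 [[286.3, 216.8], [277.4, 212.6], [268.6, 208.4], [254.4, 201.6], [240.5, 194.9]]
-0.2 [[286.4, 217.8], [277.6, 214.1], [269.1, 210.5], [255.1, 204.6], [241.6, 198.9]]
-0.3 [[286.7, 218.8], [278.1, 215.7], [269.8, 212.7], [256.3, 207.8], [243.3, 203.1]]
tcp px [[254.41653648 208.37551441]]
```

The bar slope shows the lever still following the tool, about 0.04 rad per 6 mm. The stop is roughly 10 mm further down, so I continue.

Request:
send_rows:
  slide:
    - [0, 0, 1]
    - [0, 0, 2]
    - [0, 0, 3]
    - [0, 0, 4]
    - [0, 0, 5]
    - [0, 0, 6]
    - [0, 0, 6]
    - [0, 0, 6]
  roll: [0, 0, 0, 0, 0, 0, 0, 0]
  claw: [0, 0, 0, 0, 0, 0, 0, 0]

```text
t: 13.98
eef_pos: [0.5465, 0.0082, 0.0363]
tool_rot: [0.0, 0.705, 0.709, 0.0]
contact_force: [-1.0, 1.5, 11.1]
gripper_width: 0.004
grasp_force: 5.6
```

Request:
send_rows:
  slide:
    - [0, 0, 1]
    - [0, 0, 2]
    - [0, 0, 3]
    - [0, 0, 4]
    - [0, 0, 5]
    - [0, 0, 6]
    - [0, 0, 6]
    - [0, 0, 6]
  roll: [0, 0, 0, 0, 0, 0, 0, 0]
  claw: [0, 0, 0, 0, 0, 0, 0, 0]

```text
t: 14.65
eef_pos: [0.5477, 0.0083, 0.0334]
tool_rot: [-0.0, 0.705, 0.709, 0.002]
contact_force: [-10.5, 1.3, 44.7]
gripper_width: -0.003
grasp_force: 22.9
```

```bash
cat >> h.py <<'E'
def bar(im):
    V=im.max(2).astype(int);r=[]
    for c in range(268,286,2):
        w=np.clip(V[200:228,c]-130,0,None);k=np.argmax(w);lo=max(0,k-4);hi=min(28,k+5)
        r.append((c,200+(np.arange(lo,hi)*w[lo:hi]).sum()/max(1,w[lo:hi].sum())))
    r=np.array(r);return r[:,1].round(1).tolist(),np.polyfit(r[1:,0],r[1:,1],1)[0].round(3)
E
python3 - <<'E'
from h import *
st();im=bot.read_camera("scene");cv2.imwrite("pics/s9.png",im[:,:,::-1])
for f in("s7","s8","s9"):print(bar(cv2.imread(f"pics/{f}.png")))
E
```

```text
t 14.65 p [0.5477 0.0083 0.0334] yaw of tool y 0.3 F [-10.49   1.33  44.73] w -0.0 q7 0.24
([211.2, 211.7, 212.6, 213.5, 214.4, 215.2, 216.0, 216.9, 217.8], np.float64(0.429))
([212.2, 212.5, 213.3, 214.1, 214.9, 215.7, 216.6, 217.4, 218.2], np.float64(0.403))
([213.1, 213.3, 214.1, 214.8, 215.6, 216.4, 217.1, 217.8, 218.6], np.float64(0.375))
```

The end stop shows clearly as a force jump to 11 N and then 45 N, at z≈0.036. Now all the way up, waiting at the top and checking the return.

Request:
send_rows:
  slide:
    - [0, 0, -20]
    - [0, 0, -50]
    - [0, 0, -85]
    - [0, 0, -120]
    - [0, 0, -155]
    - [0, 0, -190]
    - [0, 0, -205]
    - [0, 0, -205]
  roll: [0, 0, 0, 0, 0, 0, 0, 0]
  claw: [0, 0, 0, 0, 0, 0, 0, 0]

```text
t: 15.37
eef_pos: [0.5474, 0.0079, 0.2377]
tool_rot: [0.001, 0.705, 0.709, 0.002]
contact_force: [-0.5, -0.3, 0.3]
gripper_width: 0.001
grasp_force: 0.0
```

Run:
```python
from h import *
st();im=bot.read_camera("scene")[:,:,::-1].copy();cv2.imwrite("pics/s10.png",im)
a=cv2.imread("pics/scene0.png")
for n,i in(("rest",a),("now",im)):
    V=i.max(2).astype(int);print(n,[(c,[int(x) for x in np.where(V[195:222,c]>150)[0]+195]) for c in (276,280,284)])
```

```text
t 15.37 p [0.5474 0.0079 0.2377] yaw of tool y 0.3 F [-0.49 -0.32  0.28] w 0.0 q7 0.05
rest [(276, [199, 200, 201, 202, 203, 204, 205, 206, 207]), (280, [203, 204, 205, 206, 207, 208, 209, 210]), (284, [207, 208, 209, 210, 211, 212, 213, 214])]
now [(276, [199, 200, 201, 202, 203, 204, 205, 206]), (280, [203, 204, 205, 206, 207, 208, 209, 210]), (284, [207, 208, 209, 210, 211, 212, 213, 214])]
```

The lever is back at rest. Three more full strokes follow.

Request:
send_rows:
  slide:
    - [0, 0, 25]
    - [0, 0, 50]
    - [0, 0, 75]
    - [0, 0, 100]
    - [0, 0, 125]
    - [0, 0, 145]
    - [0, 0, 160]
    - [0, 0, 175]
  roll: [0, 0, 0, 0, 0, 0, 0, 0]
  claw: [0, 0, 0, 0, 0, 0, 0, 0]

```text
t: 16.08
eef_pos: [0.5426, 0.0079, 0.0564]
tool_rot: [-0.002, 0.705, 0.709, -0.003]
contact_force: [-1.0, 0.6, 3.9]
gripper_width: -0.004
grasp_force: 2.1
```

Request:
send_rows:
  slide:
    - [0, 0, 10]
    - [0, 0, 17]
    - [0, 0, 22]
    - [0, 0, 25]
    - [0, 0, 27]
    - [0, 0, 28]
    - [0, 0, 28]
    - [0, 0, 28]
  roll: [0, 0, 0, 0, 0, 0, 0, 0]
  claw: [0, 0, 0, 0, 0, 0, 0, 0]

```text
t: 16.75
eef_pos: [0.5467, 0.0077, 0.0343]
tool_rot: [-0.0, 0.706, 0.709, 0.001]
contact_force: [-8.3, 0.5, 30.5]
gripper_width: -0.0
grasp_force: 16.1
```

Request:
send_rows:
  slide:
    - [0, 0, -20]
    - [0, 0, -50]
    - [0, 0, -85]
    - [0, 0, -120]
    - [0, 0, -155]
    - [0, 0, -190]
    - [0, 0, -203]
    - [0, 0, -203]
  roll: [0, 0, 0, 0, 0, 0, 0, 0]
  claw: [0, 0, 0, 0, 0, 0, 0, 0]

```text
t: 17.42
eef_pos: [0.548, 0.0082, 0.2383]
tool_rot: [0.001, 0.705, 0.709, 0.003]
contact_force: [0.6, -0.0, 0.0]
gripper_width: 0.001
grasp_force: 0.0
```

Request:
send_rows:
  slide:
    - [0, 0, 25]
    - [0, 0, 50]
    - [0, 0, 75]
    - [0, 0, 100]
    - [0, 0, 125]
    - [0, 0, 145]
    - [0, 0, 160]
    - [0, 0, 175]
  roll: [0, 0, 0, 0, 0, 0, 0, 0]
  claw: [0, 0, 0, 0, 0, 0, 0, 0]

```text
t: 18.08
eef_pos: [0.5436, 0.0082, 0.0573]
tool_rot: [-0.002, 0.705, 0.709, -0.002]
contact_force: [-1.7, 1.2, 3.8]
gripper_width: 0.001
grasp_force: 2.1
```

Request:
send_rows:
  slide:
    - [0, 0, 10]
    - [0, 0, 17]
    - [0, 0, 22]
    - [0, 0, 25]
    - [0, 0, 27]
    - [0, 0, 28]
    - [0, 0, 28]
    - [0, 0, 28]
  roll: [0, 0, 0, 0, 0, 0, 0, 0]
  claw: [0, 0, 0, 0, 0, 0, 0, 0]

```text
t: 18.75
eef_pos: [0.5476, 0.0079, 0.0347]
tool_rot: [0.0, 0.705, 0.709, 0.002]
contact_force: [-7.2, 0.9, 30.3]
gripper_width: 0.0
grasp_force: 15.6
```

Request:
send_rows:
  slide:
    - [0, 0, -20]
    - [0, 0, -50]
    - [0, 0, -85]
    - [0, 0, -120]
    - [0, 0, -155]
    - [0, 0, -190]
    - [0, 0, -203]
    - [0, 0, -203]
  roll: [0, 0, 0, 0, 0, 0, 0, 0]
  claw: [0, 0, 0, 0, 0, 0, 0, 0]

```text
t: 19.42
eef_pos: [0.5482, 0.0082, 0.2384]
tool_rot: [0.002, 0.705, 0.709, 0.003]
contact_force: [0.6, 0.5, -0.6]
gripper_width: -0.004
grasp_force: 0.0
```

One more stroke for safety, then the final check.

Request:
send_rows:
  slide:
    - [0, 0, 25]
    - [0, 0, 50]
    - [0, 0, 75]
    - [0, 0, 100]
    - [0, 0, 125]
    - [0, 0, 145]
    - [0, 0, 160]
    - [0, 0, 175]
  roll: [0, 0, 0, 0, 0, 0, 0, 0]
  claw: [0, 0, 0, 0, 0, 0, 0, 0]

```text
t: 20.08
eef_pos: [0.5438, 0.0081, 0.0574]
tool_rot: [-0.001, 0.705, 0.709, -0.002]
contact_force: [-0.6, 1.5, 3.8]
gripper_width: -0.003
grasp_force: 2.1
```

Request:
send_rows:
  slide:
    - [0, 0, 10]
    - [0, 0, 17]
    - [0, 0, 22]
    - [0, 0, 25]
    - [0, 0, 27]
    - [0, 0, 28]
    - [0, 0, 28]
    - [0, 0, 28]
  roll: [0, 0, 0, 0, 0, 0, 0, 0]
  claw: [0, 0, 0, 0, 0, 0, 0, 0]

```text
t: 20.75
eef_pos: [0.5477, 0.008, 0.0347]
tool_rot: [0.0, 0.705, 0.709, 0.002]
contact_force: [-7.6, -0.1, 30.1]
gripper_width: -0.005
grasp_force: 15.6
```

Request:
send_rows:
  slide:
    - [0, 0, -20]
    - [0, 0, -50]
    - [0, 0, -85]
    - [0, 0, -120]
    - [0, 0, -155]
    - [0, 0, -190]
    - [0, 0, -225]
    - [0, 0, -255]
  roll: [0, 0, 0, 0, 0, 0, 0, 0]
  claw: [0, 0, 0, 0, 0, 0, 0, 0]

```text
t: 21.42
eef_pos: [0.5459, 0.0079, 0.2891]
tool_rot: [0.0, 0.705, 0.709, 0.001]
contact_force: [1.1, -0.4, 0.8]
gripper_width: -0.003
grasp_force: 0.0
```

Request:
send_rows:
  slide:
    - [0, 0, 0]
    - [0, 0, 0]
    - [0, 0, 0]
    - [0, 0, 0]
    - [0, 0, 0]
    - [0, 0, 0]
    - [0, 0, 0]
    - [0, 0, 0]
  roll: [0, 0, 0, 0, 0, 0, 0, 0]
  claw: [0, 0, 0, 0, 0, 0, 0, 0]

```text
t: 22.08
eef_pos: [0.546, 0.0081, 0.2862]
tool_rot: [-0.0, 0.705, 0.709, -0.0]
contact_force: [-0.4, 0.4, -0.3]
gripper_width: 0.003
grasp_force: 0.0
```

Run:
```python
from h import *
st();im=bot.read_camera("scene")[:,:,::-1].copy();cv2.imwrite("pics/s11.png",im)
a=cv2.imread("pics/scene0.png")
for n,i in(("rest",a),("now",im)):
    V=i.max(2).astype(int);print(n,[(c,[int(x) for x in np.where(V[195:222,c]>150)[0]+195]) for c in (276,280,284)])
d=(cv2.absdiff(a,im).max(2)>45).astype(np.uint8)
print("changed regions",[cv2.boundingRect(c) for c in blobs(d,25)])
t=bot.read_camera("top")[:,:,::-1].copy();H,S,V=cv2.split(cv2.cvtColor(t,cv2.COLOR_BGR2HSV))
org=(H>5)&(H<20)&(S>110)&(V>120);org[:180]=0
for c in blobs(cv2.morphologyEx(org.astype(np.uint8),cv2.MORPH_CLOSE,np.ones((13,13))),100):
    r=cv2.minAreaRect(c);print(np.round(r[0]),ray('top',cv2.boxPoints(r),.075)[:,:2].round(3).tolist())
```

```text
t 22.08 p [0.546  0.0081 0.2862] yaw of tool y 0.3 F [-0.4   0.36 -0.32] w 0.0 q7 0.03
rest [(276, [199, 200, 201, 202, 203, 204, 205, 206, 207]), (280, [203, 204, 205, 206, 207, 208, 209, 210]), (284, [207, 208, 209, 210, 211, 212, 213, 214])]
now [(276, [199, 200, 201, 202, 203, 204, 205, 206]), (280, [203, 204, 205, 206, 207, 208, 209, 210]), (284, [207, 208, 209, 210, 211, 212, 213, 214])]
changed regions [(243, 196, 31, 46), (268, 184, 16, 17), (199, 171, 42, 57), (93, 119, 11, 5), (234, 88, 46, 67), (71, 86, 47, 40), (89, 77, 38, 39), (259, 70, 13, 17), (64, 54, 12, 32), (244, 0, 8, 9), (148, 0, 134, 84), (58, 0, 74, 68)]
[282. 241.] [[0.459, -0.055], [0.459, -0.1], [0.417, -0.099], [0.417, -0.054]]
[169. 206.] [[0.565, 0.358], [0.578, 0.18], [0.529, 0.176], [0.516, 0.353]]
[352. 195.] [[0.597, -0.212], [0.606, -0.381], [0.56, -0.381], [0.551, -0.213]]
```

```bash
python3 -c "
from station import bot
print(bot.hand_in())"
```

```text
the job is handed in; nothing more can be done
None
```

The middle pump (pump_2) was the slack one: I laid its packer on the bench clear of the lever, primed it with four full strokes, left the other packers where they were, and handed the job in; no verdict came back.

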